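# Fit the splined pedestal to the can seamer's lifter

### The job

Lift the aluminium pedestal out of the cavity of the grey changeover tray and fit it on the can seamer's lifter: turn it until the splines of its stem mesh with the cross-shaped socket, slide it fully home so that its flange sits on the steel lifter, and push on so that the sprung lifter goes well down, about 8 mm. Finish while still holding it pressed down there with the gripper; do not let go. Leave the tins, the spanner and the loose ring where they are.

Things in the scene. Friction and masses are not known exactly. Their poses are not given: they have to be found in the camera images.
- pedestal_head (a point): Centre of the pedestal's head, on its axis. The head is oblong with round ends, 34 mm wide along x (flat sides 20 mm long face +x and -x: grasp across these), 54 mm long along y, 30 mm high. Its top is 15 mm above this point, the flange's top face 15 mm below, the flange's underside 23 mm below, the stem's end 49 mm below. z is up the axis.
- pedestal: Loose aluminium pedestal, about 0.25 kg, 64 mm high, upright: head, round flange (70 mm across, 8 mm thick), under it a stem 26 mm long with four splines: in plan a plus sign, bars along x and y (square with the head), 32 mm tip to tip, 7.5 mm thick, the lowest 9 mm tapered to a wedge edge. Origin at the stem's lower end.
- cavity (a point): Centre of the round cavity's mouth, in the top face of the grey plastic tray (fixed, 120 x 120 x 45 mm high). The pedestal's flange lies in a recess 76 mm across, its top flush with the tray's top; the stem hangs in a hole 46 mm across, free to turn to any yaw; the pedestal starts within 2 mm of the cavity's axis. The stem is clear of the tray once lifted 34 mm: lift 45 mm or more straight up.
- socket (a point): Centre of the top face of the lifter, a square steel block 56 x 56 mm (sides along x and y, z up). In it is a plus-shaped slot, bars along x and y, 10 mm wide, 35 mm end to end, 36 mm deep; it takes the stem in any of four turns 90 degrees apart. Home, the flange's underside lies on this face, the head's centre 23 mm above it. The point moves down with the lifter.
- lifter_unit: Fixed lifter unit of the can seamer: grey base plate 130 x 130 mm with a dark round housing, 92 mm across, its top 67 mm above the table; out of it the steel lifter stands 23 mm, its top face 90 mm above the table when up. Origin on the table under the socket, axes as the socket's. The lifter slides straight down and does not rotate.
- lifter (a joint): How far the sprung lifter is pushed down (m): 0 is up (rest), 0.014 the bottom stop. The pedestal's own weight does not move it; it starts to move at about 7 N (weight of the pedestal included) and takes 0.7 N more per mm: about 13 N at 8 mm. It springs back up when let go.
- tin_a: Yellow closed tin, 75 mm in diameter, 45 mm high; origin at the centre of its underside. Leave alone.
- tin_b: A second such tin. Leave alone.
- spanner: Steel spanner 160 mm long lying flat on the table. Leave alone.
- seam_ring: Loose steel ring, 70 mm in diameter, 14 mm high, lying on the table; origin at the centre of its underside. Leave alone.
Mind the look-alikes: they are no part of the job. What is shaped like the pedestal but brown, pink or turquoise is not meant.

How it is judged:
By the outcome, as a careful person would: the job done as asked, in the order asked, and still so for the second after the job is handed in, while the arm keeps its last pose, push and grip.
It also fails if it takes over 42 s, if anything falls off the work surface, if the arm or the gripper's body presses on something with over 40 N, if the wrist force passes 120 N, or if a joint passes its speed limit or range.

### The arm

A 6-joint arm with a two-finger parallel gripper is mounted at the origin on the work surface. World frame = base frame: x ahead of the robot, y to its left, z up, the work surface at z = 0. Lengths are in m, angles in degrees, forces in N, time in s.
With the tool pointing down it reaches from about 0.375 to 0.9 m from the base axis. Payload 3.1 kg.
Tool frame: the origin (TCP) lies at the very end of the fingers, on their centre line; the grasp point (between the pads) lies 19 mm behind it (grip_point_offset is the distance from the TCP to the grasp point, in m); y points along the fingers, x is the direction in which the jaws open and shut, and the axes are right-handed (so a half turn about y gives the same grasp; the last joint's range is limited). The gripper opens to 87 mm and grips with 3 to 60 N. Pads are 19 mm wide; open, the fingers measure 117 mm over their backs; the gripper's body (75 mm by 190 mm) begins 51 mm behind the grasp point.
Start: joints at [-87.462, 30.224, 82.088, -0, 67.689, -10.227], TCP at [0.138, -0.61, 0.223] pointing down, gripper open.
Joint ranges: [-176.69, 176.69], [-43.24, 126.21], [12.49, 139.97], [-82, 262], [0, 151.66], [-163.58, 163.58]. Speed limits (degrees/s): [159.86, 159.86, 180, 180, 180, 180].

### API

Orientations are given as a 3x3 rotation matrix whose columns are the frame's x, y, z axes.
In Python, from rig import * gives the robot as it stands.
- The arm moves only by the tool send_rows, never from a script. Its argument "moves" is text: rows parted by semicolons, each of 5 numbers parted by spaces: the finger opening in mm, from 0 to 87, then the shift along the tool's x, y, z in mm, then the turn about the tool's y in degrees. In form: fingers dx dy dz yaw; .... A call has 1 to 20 rows; each row shifts and turns the commanded pose from where the row before left it, along the tool's axes as they then stand; what a row does not reach is not made up. A row lasts 1/12 s, in which the tool goes at most 41.7 mm and 7.16 degrees, less where a joint would pass 70% of its speed; a pose out of reach is approached as far as the arm can. A call is refused whole if a number of a shift passes 41.7 or a number of a turn 7.16, either way. A call with a gripper value outside its range is refused whole. The fingers move at their own pace and stop on an object; the grip force is fixed at half the most. Time passes only in rows, so rows that do not move let the fingers close. It gives the time, the measured TCP pose, the force and the opening at its end, in the units of the state.
- read_state(): the state, without advancing time (a new reading comes with each control period).
- capture(name): name is "scene" or "top" or "wrist"; returns a dict with "image" (480x640x3 uint8, blue, green, red), "z_map" (480x640 float32, m along the optical axis (not along the pixel's ray), 0 where there is no reading), "mtx" (3x3 intrinsics, pixels), "origin" and "rotation" of the camera in the world; the wrist camera has in their place "tool_from_camera" (4x4, takes a point from camera to tool coordinates, whose origin is the TCP and whose axes are the tool frame's). Camera axes: x right, y up, looking along -z (the intrinsics and any distortion apply to the point x, -y, -z); pixel columns grow to the right and rows downward; lengths in m; the calibration is good to about 2 mm. A picture is of the moment at which its call begins: read the wrist's pose just before it.
- hand_in(): hands the job in, once; it reports no verdict.
Trained networks look in a picture, given as the dict that the camera call returned (one of the last four; its "shot" number tells which), for a name from the list of things; names that differ only in an ending like _2 or _b are one class to them, and where a whole thing is asked for, a point or a joint stands for the part that bears it (a point fixed in the world has none). Each returns a list of dicts, best first, with "p" (0 to 1); they miss things now and then, are a little off and sometimes report something else, mostly with a low value. They report only what shows in the picture. A call takes as long as a camera call. They do not tell look-alikes from the thing itself.
- search_frame(picture, name): "bbox" ([left, top, right, bottom] in pixels, round what is visible of it).
- masks_of(picture, name): "region" (480x640 bool, what is visible of it) and "bbox" ([left, top, right, bottom] in pixels, round what is visible of it).
- mark_of(picture, name): "pixel" ([row, column] in pixels: a listed point, or the origin of a listed thing).
The state is a dict: "time_s": time; "joint_positions": joint angles; "qvel": joint speeds; "tau": joint torques, N m; "position": TCP position; "tcp_rot": TCP orientation; "force": force on the tool from outside, world axes, zero at the start; "moment": the same for the moment, N m; "opening": opening from 0.0 (shut) to 1.0 (fully open).
Only numpy, scipy, OpenCV 4.12 (cv2) and the standard library are available. Lean on these libraries where they do the work, as an engineer would, in place of code of your own. Each camera call takes 0.05 s, during which the arm holds its last target. There are 200 camera calls.

## Working session

There is one attempt and no reset: what is moved stays moved. The work goes in short steps, Python scripts to look and compute and a tool call to move; the robot and the scene stay as the last step left them, time stands still between calls to the robot, and variables do not carry over. Pictures are saved under pics/ and viewed, about 8 in all and at most 12, crops included, and the job is handed in when it is done.

Besides the shell and the picture viewer there is one more tool, called after "Request:" as name(argument=value, ...) on one line, values as JSON. send_rows: Moves the arm, as the interface text tells. Its arguments: {"type":"object","properties":{"moves":{"type":"string"}},"required":["moves"]}

```bash
ls; mkdir -p pics; cat > h.py <<'E'
from rig import *
import numpy as np, cv2
def world(c, uv, z=None, plane=None):
    """pixels (u,v) to world; depth z or horizontal plane height"""
    K=c["mtx"]; R,o=np.array(c["rotation"]),np.array(c["origin"])
    uv=np.atleast_2d(uv).astype(float)
    d=np.c_[(uv[:,0]-K[0,2])/K[0,0], -(uv[:,1]-K[1,2])/K[1,1], -np.ones(len(uv))]@R.T
    if plane is not None: return o+d*((plane-o[2])/d[:,2])[:,None]
    return o+d*np.atleast_1d(z)[:,None]
def wristcam(c):
    s=c["st"]; T=np.array(c["tool_from_camera"]); Rt=np.array(s["tcp_rot"])
    c["rotation"]=Rt@T[:3,:3]; c["origin"]=np.array(s["position"])+Rt@T[:3,3]; return c
def shot(n):
    s=read_state(); c=capture(n)
    if n=="wrist": c["st"]=s; wristcam(c)
    return c
E
python3 - <<'E'
from h import *
s=read_state(); print({k:np.round(v,4).tolist() for k,v in s.items()})
for n in("scene","top"):
    c=shot(n); print(n,[k for k in c],np.round(c["mtx"],1).tolist(),np.round(c["origin"],3),np.round(c["rotation"],3).tolist())
    cv2.imwrite(f"pics/{n}0.png",c["image"])
    for t in("pedestal_head","pedestal","cavity","socket","lifter_unit"):
        for m in mark_of(c,t)[:5]:
            r,q=m["pixel"]; d=c["z_map"][int(round(r)),int(round(q))]
            print(t,round(m["p"],2),np.round(m["pixel"],1),np.round(world(c,[q,r],d)[0],3))
E
```

```text
pics
{'time_s': 0.0, 'joint_positions': [-87.462, 30.2778, 82.1558, -0.0011, 67.6893, -10.2283], 'qvel': [-0.0844, 0.0267, -0.0113, 0.0772, -0.0012, 0.0567], 'tau': [0.0002, -44.0044, -17.6592, 0.0633, 0.0581, -0.0002], 'position': [0.1381, -0.6088, 0.2216], 'tcp_rot': [[0.221, -0.0001, 0.9753], [-0.9753, 0.0021, 0.221], [-0.0021, -1.0, 0.0004]], 'force': [-0.2439, -0.1639, 0.1854], 'moment': [-0.0057, -0.0296, 0.0283], 'opening': 0.9969}
scene ['image', 'z_map', 'mtx', 'origin', 'rotation', 'shot'] [[522.3, 0.0, 318.3], [0.0, 522.3, 230.1], [0.0, 0.0, 1.0]] [0.937 0.49  0.786] [[-0.796, -0.465, 0.388], [0.605, -0.613, 0.507], [0.002, 0.638, 0.77]]
pedestal_head 0.85 [188.2 272.9] [ 0.579 -0.123  0.062]
pedestal_head 0.74 [187.2 194.2] [ 0.698 -0.221  0.059]
pedestal_head 0.59 [132.2 302.2] [ 0.437 -0.223  0.063]
pedestal_head 0.53 [291.2 418.9] [0.523 0.218 0.067]
pedestal_head 0.37 [206.6 379.4] [ 0.407 -0.001  0.002]
pedestal 0.77 [203.3 199.1] [ 0.702 -0.202  0.032]
pedestal 0.75 [147.2 304.3] [ 0.442 -0.209  0.034]
pedestal 0.62 [202.6 269.7] [ 0.592 -0.118  0.034]
pedestal 0.6 
[... 318 characters left out ...]
, 547.0, 231.8], [0.0, 0.0, 1.0]] [0.525 0.01  1.125] [[-0.008, 0.999, -0.045], [-1.0, -0.008, -0.015], [-0.015, 0.045, 0.999]]
pedestal_head 0.8 [237.5 467.1] [ 0.559 -0.257  0.076]
pedestal_head 0.77 [231.5 400.4] [ 0.573 -0.132  0.06 ]
pedestal_head 0.63 [303.8 456. ] [ 0.432 -0.237  0.06 ]
pedestal_head 0.56 [172.2 453.7] [ 0.687 -0.237  0.063]
pedestal 0.84 [174.1 446. ] [ 0.683 -0.221  0.067]
pedestal 0.77 [232.8 400.4] [ 0.57  -0.132  0.061]
pedestal 0.71 [305.2 450. ] [ 0.43  -0.225  0.064]
pedestal 0.57 [241.2 464.7] [ 0.552 -0.252  0.077]
cavity 0.71 [236.3 468.5] [ 0.562 -0.26   0.076]
socket 0.89 [246.8 211.3] [0.546 0.239 0.052]
lifter_unit 0.81 [249.6 218.7] [0.54  0.224 0.055]
```

View pics/top0.png

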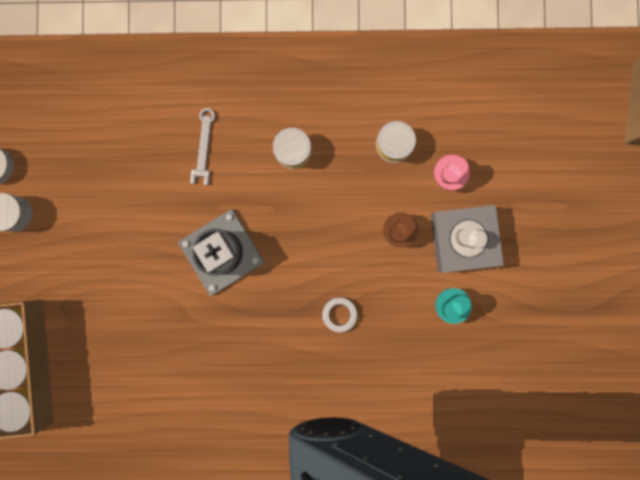

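View pics/scene0.png

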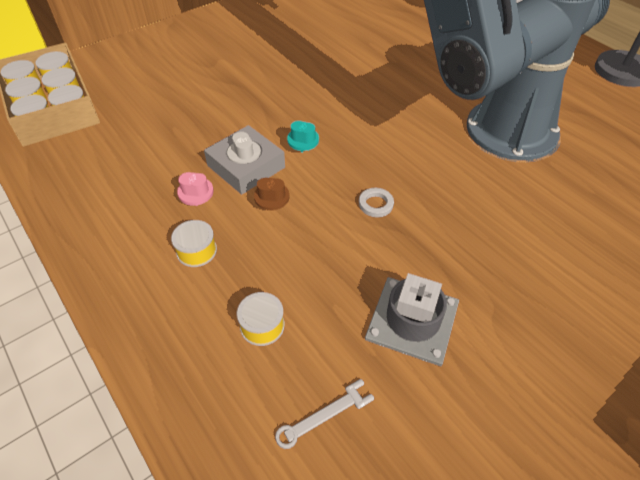

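Top view: the grey tray with the aluminium pedestal is at about (470,238). The brown, pink and teal look-alikes are around it. The lifter, rotated about 30°, is at (213,250). Next I measure both from depth.

```bash
cat >> h.py <<'E'
def cloud(c):
    z=c["z_map"]; v,u=np.nonzero(z>0); return world(c,np.c_[u,v],z[v,u]), np.c_[u,v]
def slab(c,xy,r,z0,z1):
    P,uv=cloud(c); m=(np.hypot(*(P[:,:2]-xy).T)<r)&(P[:,2]>z0)&(P[:,2]<z1)
    Q=P[m]; (cx,cy),(w,h),a=cv2.minAreaRect((Q[:,:2]*1000).astype(np.float32))
    return Q,np.round([cx,cy,w,h,a],1),np.round(np.median(Q[:,2])*1000,1)
E
python3 - <<'E'
from h import *
for n in("top","scene"):
    c=shot(n)
    for nm,xy,r,a,b in(("head",(.56,-.255),.06,.068,.09),("flange+tray",(.56,-.255),.1,.035,.055),("socket",(.535,.23),.06,.08,.1)):
        Q,R,m=slab(c,np.array(xy),r,a,b); print(n,nm,len(Q),R,m,np.round(Q.mean(0)*1000,1))
c=shot("wrist"); print(np.round(c["tool_from_camera"],3).tolist(), np.round(c["mtx"],0).tolist())
E
```

```text
top head 447 [ 559.8 -267.8   53.3   33.8   75.6] 75.0 [ 559.7 -267.2   75. ]
top flange+tray 3316 [ 577.5 -240.4  162.   172.2    5.8] 45.0 [ 559.2 -265.2   44.8]
top socket 768 [536.9 228.   56.6  57.3  31.3] 90.8 [536.7 227.4  90.5]
scene head 290 [ 559.4 -265.5   55.3   34.2   76.5] 74.5 [ 560.2 -263.3   74.2]
scene flange+tray 2059 [ 557.4 -266.2  125.1  124.6    7. ] 44.4 [ 564.  -256.1   44. ]
scene socket 1071 [536.2 229.5  59.6  55.9  31.5] 89.5 [538.5 231.3  88.9]
[[1.0, -0.001, -0.0, 0.0], [-0.0, 0.289, -0.957, -0.163], [0.001, 0.957, 0.289, 0.08], [0.0, 0.0, 0.0, 1.0]] [[341.0, 0.0, 318.0], [0.0, 341.0, 240.0], [0.0, 0.0, 1.0]]
```

Request:
send_rows(moves="87 -16 0 32.5 0;87 -16 0 32.5 0;87 -16 0 32.5 0;87 -16 0 32.5 0;87 -16 0 32.5 0;87 -16 0 32.5 0;87 -16 0 32.5 0;87 -16 0 32.5 0;87 -16 0 32.5 0;87 -16 0 32.5 0;87 -16 0 32.5 0;87 -16 0 32.5 0;87 -16 0 32.5 0;87 -16 0 32.5 0;87 -16 0 32.5 0;87 0 0 0 -7;87 0 0 0 -7;87 0 0 0 -7;87 0 0 0 -7;87 0 0 0 -7")

```text
time_s: 2.42
position: [0.5607, -0.2675, 0.2225]
tcp_rot: [[0.745, 0.0, 0.667], [-0.667, -0.0, 0.745], [0.0, -1.0, -0.0]]
force: [0.5, -0.3, -0.5]
opening: 1.001
```

Request:
send_rows(moves="87 0 0 0 -7;87 0 0 0 -7;87 0 0 0 -7;87 0 0 0 -6.8;87 0 0 0 0;87 0 0 0 0")

```text
time_s: 2.92
position: [0.5606, -0.2677, 0.2226]
tcp_rot: [[0.968, 0.0, 0.252], [-0.252, 0.0, 0.968], [0.0, -1.0, 0.0]]
force: [-0.9, -0.3, -0.6]
opening: 1.002
```

```bash
cat >> h.py <<'E'
def togo(s,xy,ang,zz):
    """tool-axis shift (mm) and yaw (deg) from measured state to TCP target"""
    R=np.array(s["tcp_rot"]); a=np.degrees(np.arctan2(R[1,0],R[0,0]))
    d=(np.array([*xy,zz])-s["position"])*1000
    return np.round(R.T@d,1), "yaw",round(-((ang-a+45)%90-45),2),"a now",round(a,2)
E
python3 - <<'E'
from h import *
s=read_state(); print(s["time_s"],np.round(s["position"],4),np.round(s["force"],1),np.round(s["tcp_rot"],3).tolist())
c=shot("wrist"); cv2.imwrite("pics/w1.png",c["image"])
Q,R,m=slab(c,np.array((.56,-.267)),.05,.066,.09); print("wrist head",len(Q),R,m)
Q,R,m=slab(c,np.array((.56,-.267)),.1,.035,.055); print("tray",len(Q),R,m)
for t in("pedestal_head",):
    for q in mark_of(c,t)[:3]: print(t,q["p"],world(c,q["pixel"][::-1],plane=.06))
c=shot("top"); Q,R,m=slab(c,np.array((.56,-.267)),.05,.066,.09) ; print("top",len(Q),R,m)
print(togo(s,(.5597,-.2668),-14.4,.041))
E
```

```text
2.9167 [ 0.5606 -0.2677  0.2226] [-0.9 -0.3 -0.6] [[0.968, 0.0, 0.252], [-0.252, 0.0, 0.968], [0.0, -1.0, 0.0]]
wrist head 1801 [ 559.9 -268.9   54.    33.8   76.2] 76.1
tray 11672 [ 557.2 -248.8  120.3  161.8    6.2] 46.1
pedestal_head 0.62 [[ 0.43117491 -0.23663737  0.06      ]]
pedestal_head 0.62 [[ 0.68815305 -0.24009765  0.06      ]]
pedestal_head 0.58 [[ 0.57732359 -0.14134407  0.06      ]]
top 456 [ 559.6 -267.9   55.    33.9   77.2] 75.1
(array([ -1.1, 181.6,   0.7]), 'yaw', np.float64(-0.21), 'a now', np.float64(-14.61))
```

Request:
send_rows(moves="87 -0.9 30 -0.3 -0.8;87 0 30 0 0;87 0 30 0 0;87 0 30 0 0;87 0 25 0 0;87 0 15 0 0;87 0 9 0 0;87 0 4.6 0 0;87 0 0 0 0;87 0 0 0 0")

```text
time_s: 3.9
position: [0.5603, -0.2683, 0.0498]
tcp_rot: [[0.972, 0.001, 0.236], [-0.236, -0.001, 0.972], [0.002, -1.0, -0.001]]
force: [1.0, 0.4, 1.1]
opening: 1.0
```

Request:
send_rows(moves="25 0 0 0 0;25 0 0 0 0;25 0 0 0 0;25 0 0 0 0;25 0 0 0 0;25 0 0 0 0;25 0 0 0 0;25 0 0 0 0;25 0 0 0 0;25 0 0 0 0;25 0 0 0 0;25 0 0 0 0")

```text
time_s: 4.9
position: [0.5595, -0.2678, 0.0489]
tcp_rot: [[0.972, -0.0, 0.236], [-0.236, 0.0, 0.972], [-0.0, -1.0, 0.0]]
force: [0.0, 0.4, -0.1]
opening: 0.391
```

Request:
send_rows(moves="0 0 -4 0 0;0 0 -8 0 0;0 0 -10 0 0;0 0 -10 0 0;0 0 -12 0 0;0 0 -15 0 0;0 0 -20 0 0;0 0 -25 0 0;0 0 -25 0 0;0 0 -25 0 0;0 0 -15 0 0;0 0 0 0 0;0 0 0 0 0")

```text
time_s: 5.98
position: [0.5599, -0.268, 0.2197]
tcp_rot: [[0.972, 0.003, 0.236], [-0.236, -0.002, 0.972], [0.003, -1.0, -0.001]]
force: [0.0, -0.6, -2.3]
opening: 0.391
```

```bash
python3 - <<'E'
from h import *
s=read_state(); print(s["time_s"],np.round(s["position"],4),np.round(s["force"],1),s["opening"])
c=shot("scene"); cv2.imwrite("pics/s2.png",c["image"][60:300,100:420].repeat(2,0).repeat(2,1))
w=shot("wrist"); cv2.imwrite("pics/w2.png",w["image"])
print(togo(s,(.5366,.228),31.4,.2))
E
```

```text
5.9833 [ 0.5599 -0.268   0.2197] [ 0.  -0.6 -2.3] 0.39133131575984564
(array([-139.7,   18.7,  476.6]), 'yaw', np.float64(44.97), 'a now', np.float64(-13.63))
```

View pics/s2.png

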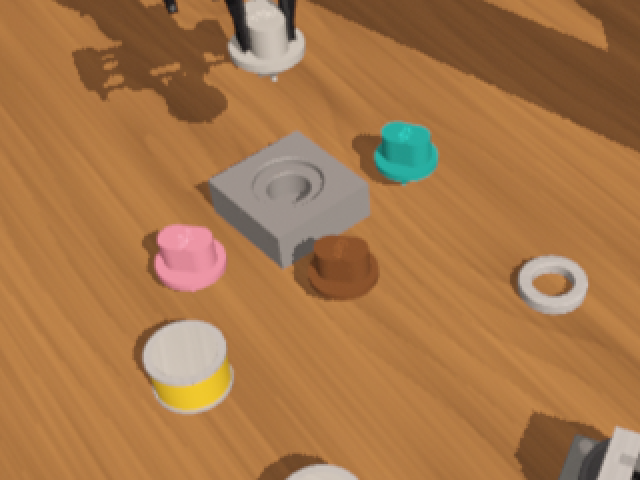

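View pics/w2.png

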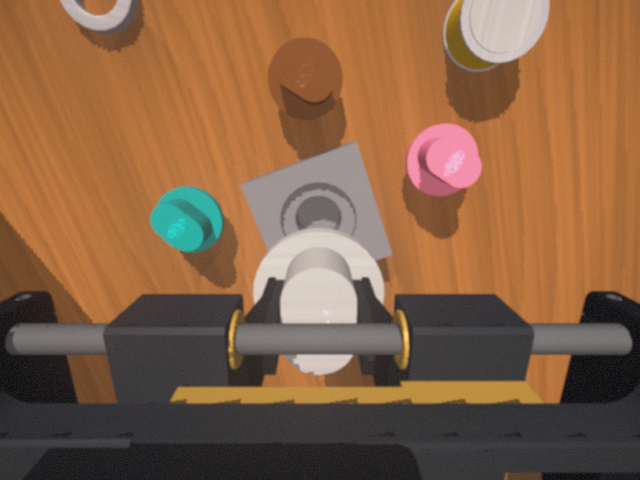

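The pedestal is held upright, flange level with the stem below, and the tray cavity is empty. Next I go to a point just short of the lifter for a close look.

Request:
send_rows(moves="0 -3 0 17 0;0 -6 0 32 0;0 -6.3 0 34.5 0;0 -6.3 0 34.5 0;0 -6.3 0 34.5 0;0 -6.3 0 34.5 0;0 -6.3 0 34.5 0;0 -6.3 0 34.5 0;0 -6.3 0 34.5 0;0 -6.3 0 34.5 0;0 -6.3 0 34.5 0;0 -6.3 0 34.5 0;0 -6.3 0 34.5 0;0 -4 0 19.4 0")

```text
time_s: 7.25
position: [0.5832, 0.1915, 0.2163]
tcp_rot: [[0.972, -0.003, 0.233], [-0.233, 0.002, 0.972], [-0.004, -1.0, 0.001]]
force: [-0.2, -0.4, -2.5]
opening: 0.386
```

Request:
send_rows(moves="0 0 0 0 -6.4;0 0 0 0 -6.4;0 0 0 0 -6.4;0 0 0 0 -6.4;0 0 0 0 -6.4;0 0 0 0 -6.4;0 0 0 0 -6.4;0 0 0 0 0;0 0 0 0 0;0 0 0 0 0;0 0 0 0 0")

```text
time_s: 8.17
position: [0.5848, 0.1871, 0.2175]
tcp_rot: [[0.856, -0.001, -0.516], [0.516, 0.0, 0.856], [-0.001, -1.0, 0.001]]
force: [0.3, -0.5, -2.1]
opening: 0.386
```

```bash
python3 - <<'E'
from h import *
s=read_state(); print(s["time_s"],np.round(s["position"],4),np.round(s["force"],1),s["opening"])
w=shot("wrist"); cv2.imwrite("pics/w3.png",w["image"])
t=shot("top"); sc=shot("scene"); cv2.imwrite("pics/s3.png",sc["image"][150:390,260:580].repeat(2,0).repeat(2,1))
for n,c in(("w",w),("t",t),("s",sc)):
    Q,R,m=slab(c,np.array((.5366,.228)),.042,.083,.097); print(n,"lifter",len(Q),R,m)
    for q in mark_of(c,"socket")[:2]: print(n,q["p"],world(c,q["pixel"][::-1],plane=.09))
    # head: top above TCP+26mm
    p=s["position"]
    Q,R,m=slab(c,p[:2],.03,p[2]+.016,p[2]+.031); print(n,"head",len(Q),R,m)
    # flange ring top face at TCP-4mm
    Q,R,m=slab(c,p[:2],.045,p[2]-.009,p[2]+.001); print(n,"flange",len(Q),cv2.minEnclosingCircle((Q[:,:2]*1000).astype(np.float32)),m)
E
```

```text
8.1667 [0.5848 0.1871 0.2175] [ 0.3 -0.5 -2.1] 0.3860210029878226
w lifter 3872 [536.9 227.1  56.   56.2  31.2] 91.1
w 0.65 [[0.70751999 0.26184358 0.09      ]]
w 0.6 [[0.53666927 0.22782129 0.09      ]]
w head 5875 [582.7 186.5  50.5  52.1  85.8] 244.6
w flange 3690 ((585.5820922851562, 186.49098205566406), 35.03069305419922) 214.7
t lifter 0 [0. 0. 0. 0. 0.] nan
t head 9 [598.4 166.4  12.1  10.8  84.9] 239.2
t flange 104 ((601.7049560546875, 165.43557739257812), 22.492158889770508) 214.4
s lifter 1005 [536.6 229.8  59.5  55.9  31.5] 89.7
s 0.73 [[0.54046867 0.22880857 0.09      ]]
s head 0 [0. 0. 0. 0. 0.] nan
s flange 149 ((588.6728515625, 196.72067260742188), 33.41564178466797) 212.9
  return _methods._mean(a, axis=axis, dtype=dtype,
  ret = ret.dtype.type(ret / rcount)
```

View pics/w3.png

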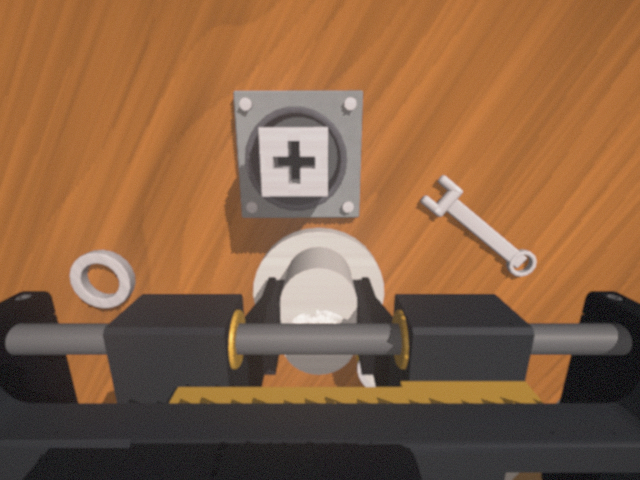

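View pics/s3.png

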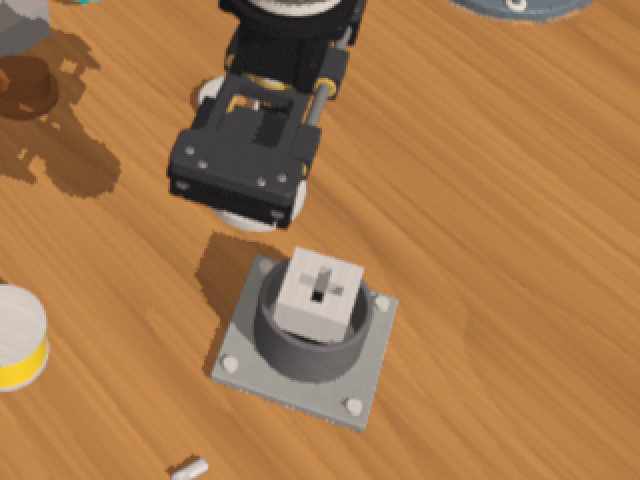

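The lifter's cross socket, at (293,161) in the wrist view, is aligned with the tool. Measured in the same wrist camera, the shift needed is about x −20.5, z +59.9.

Request:
send_rows(moves="0 -3.5 0 10 0;0 -7 0 20 0;0 -7 0 20 0;0 -3 0 9.9 0;0 0 20 0 0;0 0 25 0 0;0 0 20 0 0;0 0 12 0 0;0 0 5 0 0;0 0 0 0 0;0 0 0 0 0")

```text
time_s: 9.38
position: [0.5371, 0.2278, 0.1364]
tcp_rot: [[0.856, 0.001, -0.518], [0.518, 0.0, 0.856], [0.001, -1.0, -0.0]]
force: [0.7, 0.1, -1.4]
opening: 0.391
```

```bash
python3 - <<'E'
from h import *
s=read_state(); print(s["time_s"],np.round(s["position"],4),np.round(s["force"],1),np.round(s["moment"],2),s["opening"])
sc=shot("scene"); cv2.imwrite("pics/s4.png",sc["image"][230:350,340:500].repeat(4,0).repeat(4,1))
print(togo(s,(.5366,.2275),31.2,.1279))
w=shot("wrist"); p=s["position"]
Q,R,m=slab(w,p[:2],.045,p[2]-.009,p[2]+.001); print("flange",len(Q),cv2.minEnclosingCircle((Q[:,:2]*1000).astype(np.float32)),m)
E
```

```text
9.3833 [0.5371 0.2278 0.1364] [ 0.7  0.1 -1.4] [-0.01 -0.14 -0.06] 0.3913415541326795
(array([-0.6,  8.5,  0.1]), 'yaw', np.float64(-0.03), 'a now', np.float64(31.17))
flange 3695 ((538.1419677734375, 227.27304077148438), 34.96492385864258) 134.1
```

View pics/s4.png

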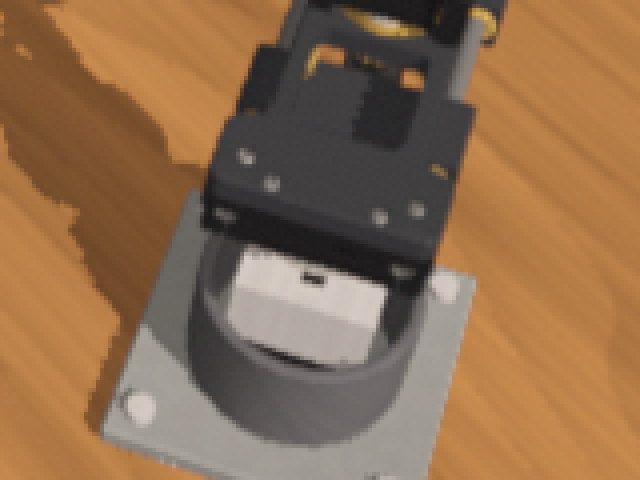

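Request:
send_rows(moves="0 -0.6 3 0 0;0 0 4 0 0;0 0 3 0 0;0 0 3 0 0;0 0 3 0 0;0 0 0 0 0")

```text
time_s: 9.98
position: [0.5357, 0.2271, 0.1192]
tcp_rot: [[0.856, -0.001, -0.517], [0.517, -0.0, 0.856], [-0.001, -1.0, 0.0]]
force: [-0.2, 0.3, -2.2]
opening: 0.39
```

Request:
send_rows(moves="0 0 4 0 0;0 0 4 0 0;0 0 4 0 0;0 0 0 0 0;0 0 0 0 0")

```text
time_s: 10.4
position: [0.5359, 0.2271, 0.1075]
tcp_rot: [[0.856, -0.001, -0.517], [0.517, -0.0, 0.856], [-0.001, -1.0, 0.0]]
force: [-0.7, -0.2, -1.2]
opening: 0.391
```

Request:
send_rows(moves="0 0 2 0 0;0 0 2 0 0;0 0 2 0 0;0 0 0 0 0;0 0 0 0 0")

```text
time_s: 10.82
position: [0.5362, 0.2272, 0.102]
tcp_rot: [[0.856, 0.0, -0.518], [0.518, 0.0, 0.856], [0.0, -1.0, -0.0]]
force: [0.1, 0.2, -2.1]
opening: 0.386
```

Request:
send_rows(moves="0 0 1.5 0 0;0 0 1.5 0 0;0 0 0 0 0;0 0 0 0 0;0 0 0 0 0")

```text
time_s: 11.23
position: [0.5362, 0.2272, 0.1]
tcp_rot: [[0.856, 0.001, -0.518], [0.518, 0.0, 0.856], [0.0, -1.0, -0.0]]
force: [-2.1, -0.9, 6.7]
opening: 0.391
```

Request:
send_rows(moves="0 0 1.5 0 0;0 0 1.5 0 0;0 0 0 0 0;0 0 0 0 0;0 0 0 0 0")

```text
time_s: 11.65
position: [0.5362, 0.2272, 0.0974]
tcp_rot: [[0.856, 0.001, -0.518], [0.518, 0.0, 0.856], [0.001, -1.0, -0.0]]
force: [-2.7, -1.0, 8.1]
opening: 0.388
```

Request:
send_rows(moves="0 0 1.5 0 0;0 0 1.5 0 0;0 0 1 0 0;0 0 0 0 0;0 0 0 0 0;0 0 0 0 0;0 0 0 0 0")

```text
time_s: 12.23
position: [0.5362, 0.2272, 0.0938]
tcp_rot: [[0.856, 0.001, -0.518], [0.518, 0.0, 0.856], [0.001, -1.0, -0.0]]
force: [-2.6, -1.2, 10.1]
opening: 0.385
```

```bash
python3 - <<'E'
from h import *
F=[]
for i in range(6):
    s=read_state(); c=shot("wrist" if i%2 else "scene"); F.append([*s["position"]*np.array(1000) if 0 else 1000*np.array(s["position"]),*s["force"]]); p=np.array(s["position"])
    if i in(4,5):
        cv2.imwrite("pics/%s5.png"%("w" if i%2 else "s"),c["image"] if i%2 else c["image"][230:350,340:500].repeat(4,0).repeat(4,1))
        for a,b,n in((-.009,.001,"flange"),):
            Q,R,m=slab(c,p[:2],.045,p[2]+a,p[2]+b); print(i,n,len(Q),m)
        P,uv=cloud(c); q=(np.hypot(*(P[:,:2]-p[:2]).T)<.045)&(P[:,2]>.055)&(P[:,2]<.1); print(np.histogram(P[q,2]*1000,bins=range(55,101,3)))
print(np.round(np.mean(F,0),2),s["opening"],s["time_s"])
E
```

```text
File "<stdin>", line 4
    s=read_state(); c=shot("wrist" if i%2 else "scene"); F.append([*s["position"]*np.array(1000) if 0 else 1000*np.array(s["position"]),*s["force"]]); p=np.array(s["position"])
                                                                                                 ^^
SyntaxError: invalid syntax
```

```bash
python3 - <<'E'
from h import *
F=[]
for i in range(6):
    s=read_state(); p=np.array(s["position"]); F.append([*(1000*p),*s["force"]])
    c=shot("wrist" if i%2 else "scene")
    if i>3:
        cv2.imwrite("pics/%s5.png"%"sw"[i%2],c["image"] if i%2 else c["image"][230:350,340:500].repeat(4,0).repeat(4,1))
        P,uv=cloud(c); q=(np.hypot(*(P[:,:2]-p[:2]).T)<.045)&(P[:,2]>.055)&(P[:,2]<.1)
        print(i,*zip(*np.histogram(P[q,2]*1000,bins=range(55,101,2))[::-1]))
        Q,R,m=slab(c,p[:2],.033,p[2]-.012,p[2]+.002); print("flange top",len(Q),m)
print(np.round(np.mean(F,0),2),s["opening"],s["time_s"])
E
```

```text
4 (np.int64(55), np.int64(21)) (np.int64(57), np.int64(20)) (np.int64(59), np.int64(29)) (np.int64(61), np.int64(31)) (np.int64(63), np.int64(41)) (np.int64(65), np.int64(86)) (np.int64(67), np.int64(52)) (np.int64(69), np.int64(23)) (np.int64(71), np.int64(6)) (np.int64(73), np.int64(0)) (np.int64(75), np.int64(0)) (np.int64(77), np.int64(0)) (np.int64(79), np.int64(0)) (np.int64(81), np.int64(0)) (np.int64(83), np.int64(0)) (np.int64(85), np.int64(0)) (np.int64(87), np.int64(0)) (np.int64(89), np.int64(0)) (np.int64(91), np.int64(0)) (np.int64(93), np.int64(0)) (np.int64(95), np.int64(0)) (np.int64(97), np.int64(0))
flange top 0 nan
5 (np.int64(55), np.int64(71)) (np.int64(57), np.int64(108)) (np.int64(59), np.int64(108)) (np.int64(61), np.int64(103)) (np.int64(63), np.int64(95)) (np.int64(65), np.int64(323)) (np.int64(67), np.int64(2078)) (np.int64(69), np.int64(175)) (np.int64(71), np.int64(41)) (np.int64(73), np.int64(49)) (np.int64(75), np.int64(44)) (np.int64(77), np.int64(33)) (np.int64(79), np.int64(37)) (np.int64(81), np.int64(127)) (np.int64(83), np.int64(214)) (np.int64(85), np.int64(105)) (np.int64(87), np.int64(93)) (np.int64(89), np.int64(1414)) (np.int64(91), np.int64(1994)) (np.int64(93), np.int64(87)) (np.int64(95), np.int64(119)) (np.int64(97), np.int64(130))
flange top 2978 91.2
[536.25 227.23  93.83  -3.09  -0.8   10.33] 0.38648949076529937 12.4833
  return _methods._mean(a, axis=axis, dtype=dtype,
  ret = ret.dtype.type(ret / rcount)
```

View pics/s5.png

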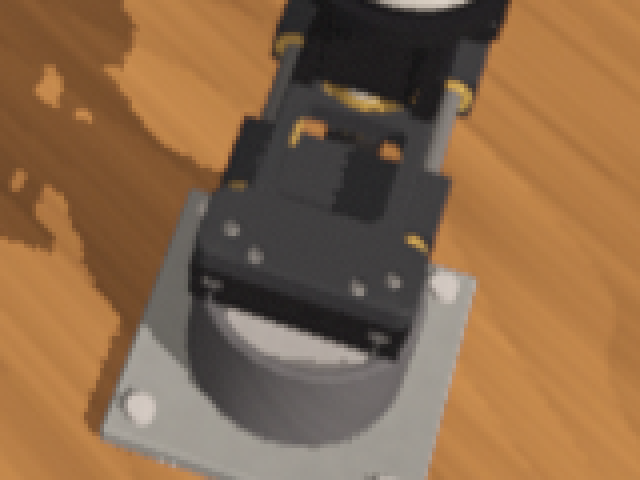

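```bash
python3 - <<'E'
from rig import *
print(hand_in())
E
```

```text
the job is handed in; nothing more can be done
None
```

The pedestal is fitted on the can seamer's lifter and held pressed down about 8 mm, still in the gripper. The job was handed in at about 12.5 s.

I lifted it straight out of the tray and turned it about 45° to line up with the socket. It slid in with no resistance until the flange touched the lifter, and then I pushed on.

Last checks:
- **Travel from height:** the flange top in the wrist camera, corrected for a bias of about 1 mm, gives about 7.9 mm.
- **Travel from force:** 10.3 N at the tool plus the pedestal's weight is about 12.6 N, which gives about 8.0 mm. The two estimates agree.
- **Grip:** the opening stayed at about 34 mm, and any slip was about 0.3 mm at most.
- **Side force:** about 3 N remains across the tool while it is held down.
- **Not checked:** the scene camera could not measure the flange because the gripper hides it. I did not check the tins, spanner and ring again at the end, but the arm passed well above them.

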